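# Close the leak-test pot

### The arm

A 7-joint arm with a two-finger parallel gripper is mounted at the origin on a cart in front of the work surface, level with it; the furniture and walls round the work are solid. World frame = base frame: x ahead of the robot, y to its left, z up, the work surface at z = 0. Lengths are in m, angles in rad, forces in N, time in s.
With the tool pointing down it reaches from about 0.425 to 0.875 m from the base axis. Payload 4.7 kg.
Tool frame: the origin (TCP) lies between the finger pads; the fingertips stand 8 mm ahead of it and the grasp point (between the pads) lies 11 mm behind it; z points along the fingers, y is the direction in which the jaws open and shut (so a half turn about z gives the same grasp; the last joint's range is limited). The gripper opens to 87 mm and grips with 3 to 60 N. Pads are 19 mm wide; open, the fingers measure 117 mm over their backs; the gripper's body (75 mm by 190 mm) begins 51 mm behind the grasp point.
Start: joints at [1.225, 0.321, -0.07, 1.45, 0.023, 1.371, -0.057], TCP at [0.229, -0.608, 0.231] pointing down, gripper open.
Joint ranges: [-2.86, 2.86], [-0.3, 2.09], [-1.38, 1.24], [0.06, 2.45], [-1.56, 4.7], [0.09, 2.05], [-2.69, 2.69]. Speed limits (rad/s): [2.57, 2.57, 3.14, 3.14, 3.14, 3.14, 3.14].

### API

Orientations are given as a rotation vector (axis times angle).
In Python, from bench import ctrl, optics, ticket gives the robot as it stands.
- The arm moves only by the tool play_rows, never from a script. Its argument "motion" is a list of rows, each a list of 5 numbers: the closure, from 0 (fully open) to 1 (shut), then the shift along the tool's x, y, z in cm, then the turn about the tool's z in rad. In form: [[jaw, tx, ty, tz, spin], ...]. A call has 1 to 20 rows; each row shifts and turns the commanded pose from where the row before left it, along the tool's axes as they then stand; what a row does not reach is not made up. A row lasts 1/8 s, in which the tool goes at most 62.5 mm and 10.7 degrees, less where a joint would pass 70% of its speed; a pose out of reach is approached as far as the arm can. A call is refused whole if a number of a shift passes 6.25 or a number of a turn 0.188, either way. A call with a gripper value outside its range is refused whole. The fingers move at their own pace and stop on an object; "force" is the grip in N (left out, the last holds). Time passes only in rows, so rows that do not move let the fingers close. It gives the time, the measured TCP pose, the force and the opening at its end, in the units of the state.
- ctrl.get_state(): the state, without advancing time (a new reading comes with each control period).
- optics.get_image(name): name is "scene" or "top" or "wrist"; returns the picture (384x512x3 uint8, red, green, blue); there is no depth.
- optics.calibration(name): a dict with "K" (3x3 intrinsics, pixels), "pose" (4x4, takes a point from camera to world coordinates); the wrist camera has in their place "hand_eye" (4x4, takes a point from camera to tool coordinates, whose origin is the TCP and whose axes are the flange's). Camera axes: x right, y down, z forward; pixel columns grow to the right and rows downward; lengths in m; the calibration is good to about 2 mm. A picture is of the moment at which its call begins: read the wrist's pose just before it. calibration takes no time and is no camera call.
- ticket.close_job(): hands the job in, once; it reports no verdict.
The state is a dict: "time": time; "joint_positions": joint angles; "qd": joint speeds; "joint_torque": joint torques, N m; "position": TCP position; "tool_rot": TCP orientation; "ft_force": force on the tool from outside, world axes, zero at the start; "torque": the same for the moment, N m; "grip_width": opening from 0.0 (shut) to 1.0 (fully open).
Only numpy, scipy, OpenCV 4.12 (cv2) and the standard library are available. Lean on these libraries where they do the work, as an engineer would, in place of code of your own. Each camera call takes 0.05 s, during which the arm holds its last target.

### The job

Close the leak-test pot: pick up the blue lid, lower it gently into the pot's mouth so that its three lugs pass through the three gaps under the rim, and turn it clockwise (seen from above) until the ramps have drawn it down firmly on the seal. How far it must turn depends on how high the seal is set, so go by feel: leave it snug, at about 0.35 N m of turning effort, neither loose nor overtightened, and never force it. Then let go; leave the tools, the pen and the circuit board lying where they are.

Things in the scene. Friction and masses are not known exactly. Their poses are not given: they have to be found in the camera images.
- pot: grey metal test pot fixed to the bench: 108 mm across, 62 mm high, dark foot disc 128 mm across, small dial at its side on +x (to 87 mm from the axis, 45 mm high). Origin on the axis at bench height, z up. Inside the mouth three steel ledges leave three gaps 44 degrees wide, centred on +x and 120 degrees either way, each marked by a red tick on the rim. The dial does not work.
- pot_mouth (a point): centre of the pot's mouth at rim height, 62 mm above the bench; axes as the pot's. Ledges reach in to radius 40 mm, wall at 48 mm. Each ledge's underside is a ramp: 55 mm above the bench beside the gap, falling 0.14 mm a degree clockwise over 76 degrees, then a stop. Below, an orange seal disc, 72 mm across, sprung at 8 N/mm; unloaded its top stands 37 to 41 mm up, differently each time.
- lid: loose blue plug lid, 0.2 kg, 76 mm across, 30 mm high, standing upright; origin at the centre of its underside, z up. Three steel lugs stick out to radius 46 mm on +x and 120 degrees either way, 12 mm wide, tops 14 mm above the underside. Black bar handle on top, along x: 70 mm long, 14 mm thick, from 30 to 66 mm above the underside; red dot at its +x end.
- lid_handle (a point): centre of the top of the bar handle, 66 mm above the lid's underside; axes as the lid's. From lugs centred in the gaps the lid turns freely 0.3 to 1.1 rad clockwise (with a light push), then the ramps bite; it sinks with them, and the torque rises about 3 N m per rad to a snug 0.35 N m (0.3 to 0.45 above free turning) some 0.1 to 0.2 rad on. Friction then keeps it locked.
- screwdriver: orange-handled screwdriver, 164 mm long, lying on the bench; leave it. Origin at its centre underneath.
- cutters: side cutters with red handles, 132 mm long, lying on the bench; leave them. Origin near the centre underneath.
- circuit_board: small green circuit board with two wires, 96 x 32 mm, lying on the bench; leave it. Origin at its centre underneath.
- pen: black pen, 150 mm long, lying near the bench's front edge; leave it. Origin at its centre underneath.
Mind the look-alikes: they are no part of the job. Leave any green or yellow look-alike of the lid alone.

How it is judged:
By the outcome, as a careful person would: the job done as asked, in the order asked, and still so for the second after the job is handed in, with the robot touching nothing.
It also fails if it takes over 54 s, if anything falls off the work surface, if the arm or the gripper's body presses on something with over 40 N, if the wrist force passes 120 N, or if a joint passes its speed limit or range.

## Working session

There is one attempt and no reset: what is moved stays moved. The work goes in short steps, Python scripts to look and compute and a tool call to move; the robot and the scene stay as the last step left them, time stands still between calls to the robot, and variables do not carry over. Pictures are saved under pics/ and viewed, and the job is handed in when it is done.

Besides the shell and the picture viewer there is one more tool, called after "Request:" as name(argument=value, ...), one argument or row to a line, values as JSON. play_rows: Moves the arm, as the interface text tells. Its arguments: {"type":"object","properties":{"motion":{"type":"array"},"force":{"type":"number"}},"required":["motion"]}

```bash
ls; mkdir -p pics
python3 - <<'E'
from bench import ctrl, optics, ticket
import cv2
s=ctrl.get_state(); print({k:s[k] for k in ['time','position','tool_rot','ft_force','torque','grip_width']})
for n in ['scene','top','wrist']:
    cv2.imwrite(f'pics/{n}0.png',optics.get_image(n)[:,:,::-1])
    c=optics.calibration(n); print(n,c)
E
```

```text
pics
{'time': 0.0, 'position': array([ 0.22864778, -0.60789694,  0.2294649 ]), 'tool_rot': array([-3.08906497e+00, -5.61901908e-01,  6.66348244e-04]), 'ft_force': array([ 0.76101399,  0.52986045, -0.92074202]), 'torque': array([-0.03505673, -0.02986226,  0.00834306]), 'grip_width': 0.9992837758705688}
scene {'K': array([[447.92374842,   0.        , 253.39866823],
       [  0.        , 447.92374842, 197.76569274],
       [  0.        ,   0.        ,   1.        ]]), 'pose': array([[-0.58857363, -0.61065857,  0.52978977,  0.02537325],
       [-0.80844248,  0.44567766, -0.38443747,  0.41409368],
       [-0.00135543, -0.65457431, -0.75599645,  0.84342516],
       [ 0.        ,  0.        ,  0.        ,  1.        ]])}
top {'K': array([[492.23986361,   0.        , 263.79676406],
       [  0.        , 492.23986361, 196.585228  ],
       [  0.        ,   0.        ,   1.        ]]), 'pose': array([[-0.02809033, -0.98878919,  0.14665223,  0.3227118 ],
       [-0.99954279,  0.02942645,  0.00694889,  0.04665676],
       [-0.01118644, -0.14638998, -0.98916371,  1.4248592 ],
       [ 0.        ,  0.        ,  0.        ,  1.        ]])}
wrist {'K': array([[279.93390488,   0.        , 254.97812424],
       [  0.        , 279.93390488, 190.4966016 ],
       [  0.        ,   0.        ,   1.        ]]), 'hand_eye': array([[ 5.77376152e-04, -9.70668890e-01, -2.40419576e-01,
         6.60414748e-02],
       [ 9.99999687e-01,  6.90394684e-04, -3.85861550e-04,
        -4.42050876e-04],
       [ 5.40528200e-04, -2.40419278e-01,  9.70668985e-01,
        -1.54573151e-01],
       [ 0.00000000e+00,  0.00000000e+00,  0.00000000e+00,
         1.00000000e+00]])}
```

View pics/scene0.png

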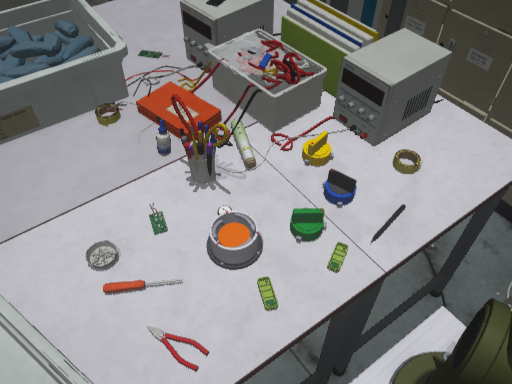

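View pics/top0.png

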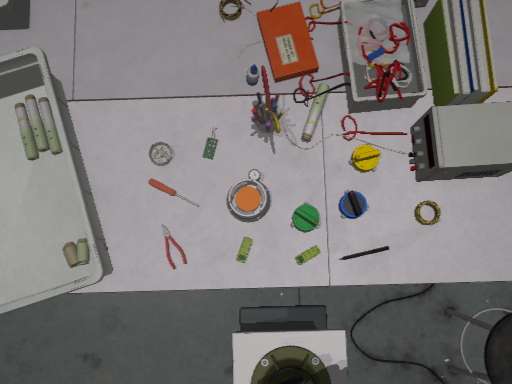

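View pics/wrist0.png

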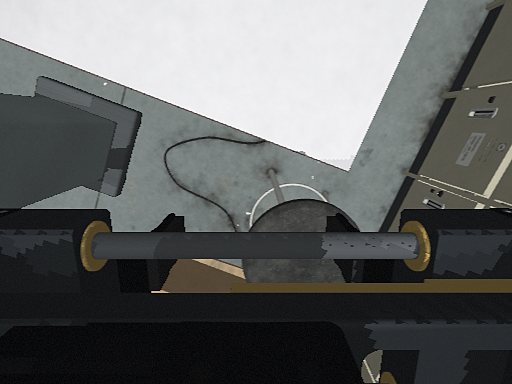

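The blue lid is at scene (340,187) and top (353,205). Two look-alikes could be taken for it: green at scene (307,222) / top (306,217), and yellow at scene (318,149) / top (366,157). I choose blue and check it in close crops.

Run:
```python
import cv2,numpy as np
t=cv2.imread('pics/top0.png');s=cv2.imread('pics/scene0.png')
a=cv2.resize(t[150:240,215:385],None,fx=4.5,fy=4.5,interpolation=cv2.INTER_CUBIC)
cv2.imwrite('pics/top_crop.png',a)
b=cv2.resize(s[130:270,195:375],None,fx=4.2,fy=4.2,interpolation=cv2.INTER_CUBIC)
cv2.imwrite('pics/scene_crop.png',b)
```

```text
(no output)
```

View pics/top_crop.png

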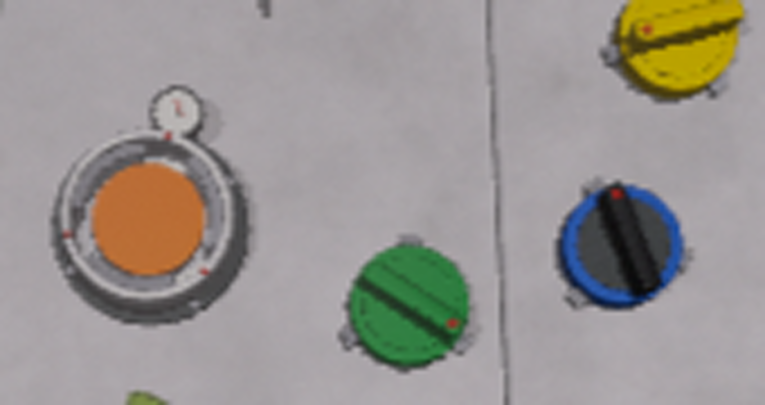

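View pics/scene_crop.png

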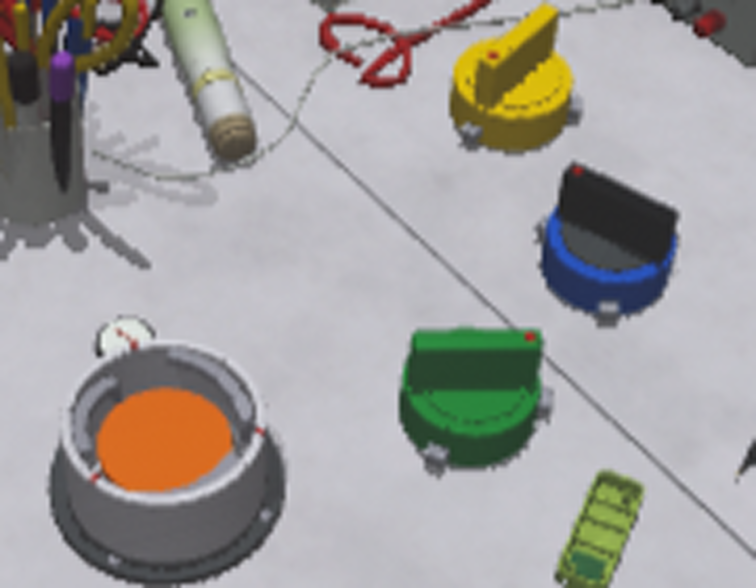

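The crops confirm the choice. The blue lid has a black bar handle with a red dot at its upper-left end (top ≈ (352,193)). The pot mouth, with three red ticks, is at top ≈ (248,198). Next is a rough measurement.

```bash
cat > h.py <<'E'
import cv2,numpy as np
from scipy.spatial.transform import Rotation as R
from bench import ctrl, optics
def ray(px,K,T):
    d=T[:3,:3]@np.array([(px[0]-K[0,2])/K[0,0],(px[1]-K[1,2])/K[1,1],1.]); return T[:3,3],d/np.linalg.norm(d)
def onz(px,K,T,z):
    o,d=ray(px,K,T); return o+d*(z-o[2])/d[2]
def cal(n,s=None):
    c=optics.calibration(n)
    if n!='wrist': return c['K'],c['pose']
    s=s or ctrl.get_state(); T=np.eye(4);T[:3,:3]=R.from_rotvec(s['tool_rot']).as_matrix();T[:3,3]=s['position']
    return c['K'],T@c['hand_eye']
def proj(P,K,T):
    p=T[:3,:3].T@(np.asarray(P)-T[:3,3]); q=K@p; return q[:2]/q[2]
def tri(obs):
    A=np.zeros((3,3));b=np.zeros(3)
    for px,K,T in obs:
        o,d=ray(px,K,T);M=np.eye(3)-np.outer(d,d);A+=M;b+=M@o
    X=np.linalg.solve(A,b); return X,[np.linalg.norm(proj(X,K,T)-px) for px,K,T in obs]
def masks(im): # rgb
    h=cv2.cvtColor(im,cv2.COLOR_RGB2HSV)
    return dict(blue=cv2.inRange(h,(105,120,40),(125,255,255)),
      orange=cv2.inRange(h,(5,150,120),(16,255,255)),
      red=cv2.inRange(h,(0,110,80),(6,255,255))|cv2.inRange(h,(172,110,80),(180,255,255)),
      dark=cv2.inRange(h,(0,0,0),(180,255,50)))
def blobs(m,mn=3,box=None):
    n,l,st,c=cv2.connectedComponentsWithStats(m)
    o=[(int(st[i,4]),c[i].round(2).tolist(),st[i,:4].tolist()) for i in range(1,n) if st[i,4]>=mn]
    if box: o=[x for x in o if box[0]<x[1][0]<box[2] and box[1]<x[1][1]<box[3]]
    return sorted(o,reverse=True)
E
python3 - <<'E'
from h import *
for n,bx in (('top',(215,150,385,240)),('scene',(195,160,375,270))):
    im=cv2.imread(f'pics/{n}0.png')[:,:,::-1].copy();m=masks(im)
    for k in ('blue','orange','red'): print(n,k,blobs(m[k],2,bx))
E
```

```text
top blue [(207, [351.6, 205.73], [340, 191, 27, 27])]
top orange [(467, [247.5, 198.46], [236, 187, 24, 24]), (2, [358.5, 156.0], [358, 156, 2, 1])]
top red [(4, [351.5, 192.5], [351, 192, 2, 2])]
scene blue [(308, [337.13, 195.03], [324, 180, 32, 24])]
scene orange [(608, [233.08, 234.31], [218, 222, 32, 25]), (2, [320.5, 209.0], [320, 209, 2, 1])]
scene red [(4, [332.0, 170.25], [331, 170, 3, 2]), (3, [320.67, 209.67], [320, 209, 2, 2]), (2, [217.5, 243.0], [217, 243, 2, 1])]
```

Run:
```python
from h import *
kt=cal('top');ks=cal('scene')
print('dot',tri([((351.5,192.5),*kt),((332,170.25),*ks)]))
print('seal',tri([((247.5,198.46),*kt),((233.08,234.31),*ks)]))
print('lid top z.03',onz((353,204),*kt,.03),'seal z.04',onz((247.5,198.46),*kt,.04))
# ticks in top crop (x4.5 + (215,150))
for u in [(167,135),(66,233),(204,271)]:
    p=onz((215+u[0]/4.5,150+u[1]/4.5),*kt,.062); print('tick',p)
# handle far end in top
print('far end',onz((215+648/4.5,150+288/4.5),*kt,.066))
s=ctrl.get_state();print(R.from_rotvec(s['tool_rot']).as_matrix().round(3))
```

```text
dot (array([ 0.52915194, -0.18825204,  0.06510958]), [np.float64(0.2835771506684493), np.float64(0.32825083939651767)])
seal (array([0.52514174, 0.10440575, 0.04251851]), [np.float64(0.7753493580672194), np.float64(0.9968838300093864)])
lid top z.03 [ 0.50056937 -0.19730281  0.03      ] seal z.04 [0.52402085 0.10286181 0.04      ]
tick [0.57290315 0.08777431 0.062     ]
tick [0.51293225 0.1520638  0.062     ]
tick [0.48663863 0.06696223 0.062     ]
far end [ 0.46757948 -0.20606331  0.066     ]
[[ 0.936  0.352 -0.001]
 [ 0.352 -0.936  0.001]
 [-0.    -0.001 -1.   ]]
```

Request:
play_rows(
  motion=[
    [0.45, 2, -1.8, 0.3, 0],
    [0.45, 4.2, -3.6, 1, 0],
    [0.45, 4.2, -3.6, 1, 0],
    [0.45, 4.2, -3.6, 1, 0],
    [0.45, 4.2, -3.6, 1, 0],
    [0.45, 4.2, -3.6, 1, 0],
    [0.45, 4.2, -3.6, 1, 0],
    [0.45, 4.2, -3.6, 1, 0],
    [0.45, 2, -1.8, 0.3, 0],
    [0.45, 0, 0, 0, 0.08],
    [0.45, 0, 0, 0, 0],
  ],
  force=25,
)

```text
time: 1.52
position: [0.4399, -0.221, 0.1543]
tool_rot: [-3.111, -0.44, 0.001]
ft_force: [-0.1, -0.9, -0.4]
grip_width: 0.549
```

Run:
```python
from h import *
s=ctrl.get_state();print(s['position'],R.from_rotvec(s['tool_rot']).as_matrix()[:2,0],s['joint_positions'],s['grip_width'])
im=optics.get_image('wrist');cv2.imwrite('pics/w1.png',im[:,:,::-1]);m=masks(im)
K,T=cal('wrist',s);np.savez('w1.npz',K=K,T=T)
for k in ('blue','red'): print(k,blobs(m[k],4))
```

```text
[ 0.43991965 -0.22095286  0.15432194] [0.96068672 0.27763421] [ 0.79777932  0.05913442 -0.39698333  1.91936625  0.02510853  1.16826645
 -0.89789505] 0.5490077381627779
blue [(777, [272.02, 118.4], [253, 81, 33, 78]), (727, [221.7, 120.92], [209, 82, 32, 78])]
red [(309, [462.06, 71.84], [449, 63, 26, 19]), (54, [244.39, 86.39], [241, 83, 8, 8]), (37, [101.97, 141.76], [99, 139, 7, 7])]
```

View pics/w1.png

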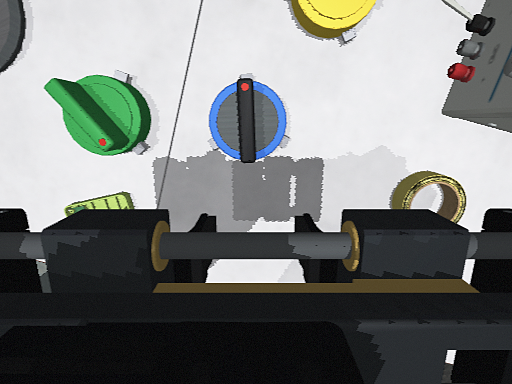

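The blue lid fills (209–286, 80–160). Its black bar runs vertically at u≈246, with the red dot at (244.4,86.4). The green lid, left at (105,115), is clear of it. Next I measure the bar.

Run:
```python
from h import *
im=cv2.imread('pics/w1.png')[:,:,::-1].copy();m=masks(im)
d=np.load('w1.npz');K,T=d['K'],d['T'];kt=cal('top');ks=cal('scene')
print('dot',tri([((244.39,86.39),K,T),((351.5,192.5),*kt),((332,170.25),*ks)]))
print(tri([((244.39,86.39),K,T),((332,170.25),*ks)]))
roi=np.zeros_like(m['blue']);roi[76:170,215:280]=255
b=blobs(m['dark']&roi,20);print(b[:3])
h=cv2.cvtColor(im,cv2.COLOR_RGB2HSV)[:,:,2]
for r in range(76,168,8): print(r,h[r,230:262:1].tolist())
c=cv2.convexHull(cv2.findNonZero(m['blue']));e=cv2.fitEllipse(c);print('ell',e,onz(e[0],K,T,.03))
```

```text
dot (array([ 0.5278472 , -0.18682257,  0.06755941]), [np.float64(1.3053596856689234), np.float64(0.5507319547711673), np.float64(0.3969428049879692)])
(array([ 0.52748237, -0.18585492,  0.06787834]), [np.float64(0.7002413174491368), np.float64(0.22300533896327246)])
[(513, [245.93, 121.77], [236, 78, 20, 85])]
76 [237, 236, 236, 236, 236, 237, 238, 240, 248, 200, 125, 193, 220, 215, 214, 212, 212, 212, 211, 209, 206, 206, 200, 205, 213, 212, 225, 237, 235, 235, 234, 235]
84 [219, 152, 206, 181, 212, 255, 211, 12, 37, 53, 60, 101, 214, 246, 239, 241, 252, 219, 114, 70, 60, 37, 11, 222, 255, 247, 234, 220, 239, 248, 241, 225]
92 [247, 254, 255, 222, 89, 118, 97, 21, 28, 46, 55, 58, 60, 62, 64, 65, 64, 66, 69, 71, 66, 45, 27, 35, 88, 104, 101, 100, 100, 100, 161, 223]
100 [115, 114, 116, 116, 119, 125, 95, 33, 27, 43, 59, 60, 60, 58, 63, 63, 63, 68, 64, 65, 64, 47, 27, 23, 81, 102, 102, 100, 98, 100, 99, 98]
108 [118, 120, 118, 119, 121, 124, 102, 47, 25, 35, 50, 58, 58, 60, 64, 63, 64, 69, 65, 66, 66, 52, 32, 16, 81, 110, 102, 100, 104, 102, 103, 101]
116 [114, 114, 113, 114, 113, 114,
[... 435 characters left out ...]
 119, 90, 32, 28, 32, 52, 63, 60, 60, 61, 59, 61, 57, 57, 58, 49, 30, 19, 54, 90, 98, 96, 97, 95, 96]
148 [204, 74, 86, 111, 112, 111, 112, 117, 94, 45, 21, 24, 48, 61, 60, 58, 59, 57, 57, 53, 56, 56, 50, 37, 19, 40, 82, 98, 97, 95, 95, 96]
156 [170, 167, 222, 243, 248, 245, 242, 241, 249, 245, 153, 32, 48, 59, 61, 57, 58, 56, 57, 56, 51, 49, 52, 42, 30, 34, 179, 230, 218, 219, 219, 216]
164 [155, 160, 141, 123, 123, 122, 123, 123, 122, 123, 123, 122, 126, 127, 127, 128, 127, 127, 126, 127, 128, 126, 127, 124, 124, 124, 123, 124, 126, 124, 125, 126]
ell ((247.23770141601562, 120.16626739501953), (76.98331451416016, 79.60006713867188), 175.85658264160156) [ 0.50188625 -0.19456772  0.03      ]
```

Run:
```python
from h import *
d=np.load('w1.npz');K,T=d['K'],d['T']
a=onz((244.6,79),K,T,.066);b=onz((248.5,161.5),K,T,.066);print(a,b,np.linalg.norm(a-b),(a+b)/2,'yaw',np.arctan2(*(a-b)[1::-1]))
s=ctrl.get_state();Rm=R.from_rotvec(s['tool_rot']).as_matrix()
c=(a+b)/2; print('tool shift cm',(Rm.T@(c-s['position']))*100,'yawtool',np.arctan2(Rm[1,0],Rm[0,0]))
```

```text
[ 0.53272651 -0.18466065  0.066     ] [ 0.46874954 -0.20610121  0.066     ] 0.0674740723138563 [ 0.50073802 -0.19538093  0.066     ] yaw 0.3233661952668826
tool shift cm [ 6.57793134 -0.80766666  8.83719737] yawtool 0.2810320654630162
```

Request:
play_rows(
  motion=[
    [0.45, 3.3, -0.4, 0, -0.042],
    [0.45, 3.3, -0.4, 0, 0],
    [0.45, 0, 0, 3, 0],
    [0.45, 0, 0, 4, 0],
    [0.45, 0, 0, 2.5, 0],
    [0.45, 0, 0, 1.3, 0],
    [0.45, 0, 0, 0, 0],
    [0.45, 0, 0, 0, 0],
  ],
)

```text
time: 2.58
position: [0.5016, -0.1945, 0.0477]
tool_rot: [3.1, 0.503, 0.003]
ft_force: [0.2, 0.4, 0.6]
grip_width: 0.548
```

Run:
```python
from h import *
s=ctrl.get_state();print(s['position'],R.from_rotvec(s['tool_rot']).as_matrix()[:2,0],s['ft_force'])
im=optics.get_image('wrist');cv2.imwrite('pics/w2.png',im[:,:,::-1])
im=optics.get_image('scene');cv2.imwrite('pics/s2.png',cv2.resize(im[110:270,230:430,::-1],None,fx=3,fy=3))
```

```text
[ 0.50158728 -0.19453789  0.04771334] [0.94867896 0.31623747] [0.23786032 0.41677095 0.60741126]
```

View pics/w2.png

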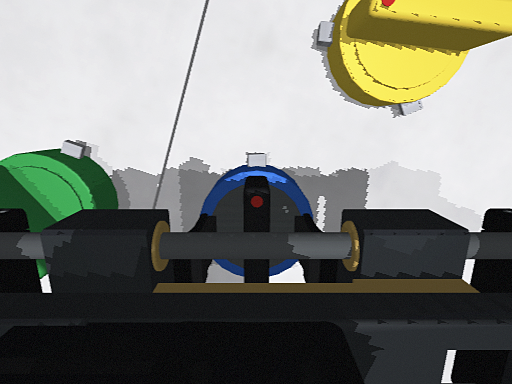

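View pics/s2.png

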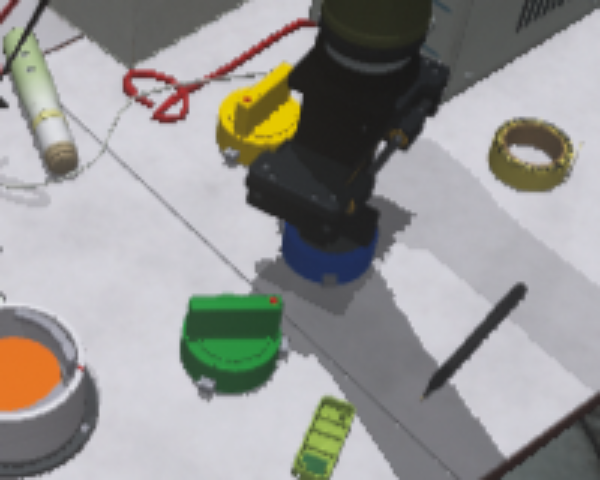

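The bar (u≈258) sits centred between the fingers, with the dot end towards the camera. I close the gripper, then lift.

Request:
play_rows(
  motion=[
    [0.45, 0, 0, 0.3, 0],
    [1, 0, 0, 0, 0],
    [1, 0, 0, 0, 0],
    [1, 0, 0, 0, 0],
    [1, 0, 0, 0, 0],
    [1, 0, 0, 0, 0],
  ],
  force=50,
)

```text
time: 3.42
position: [0.5008, -0.1943, 0.0436]
tool_rot: [3.101, 0.503, 0.0]
ft_force: [-0.1, -0.8, -0.3]
grip_width: 0.155
```

Run:
```python
from h import *
s=ctrl.get_state();print(s['position'],R.from_rotvec(s['tool_rot']).as_matrix().round(4),s['ft_force'],s['torque'],s['grip_width']*87,s['joint_positions'])
```

```text
[ 0.50079939 -0.1942585   0.04359005] [[ 9.487e-01  3.162e-01  3.000e-04]
 [ 3.162e-01 -9.487e-01 -3.000e-04]
 [ 2.000e-04  4.000e-04 -1.000e+00]] [-0.05328835 -0.80187799 -0.25413355] [-0.09617569 -0.07318029  0.03982272] 13.480392843882171 [ 0.70163995  0.28735563 -0.42876996  1.9199014   0.1442466   0.96366694
 -1.04323407]
```

Grip width is 13.5 mm against the 14 mm bar, so the lid is held. I lift, turn to the insertion yaw, and go to view the pot. I'm using the 120° equivalent because it leaves joint 7 room for the final turn.

Request:
play_rows(
  motion=[
    [1, 0, 0, -0.8, 0],
    [1, 0, 0, -2.5, -0.05],
    [1, 0, 0, -3, -0.18],
    [1, 0, 0, -3, -0.18],
    [1, 0, 0, -2.3, -0.18],
    [1, 0, 0, 0, -0.18],
    [1, 0, 0, 0, -0.18],
    [1, 0, 0, 0, -0.18],
    [1, 0, 0, 0, -0.18],
    [1, 0, 0, 0, -0.17],
    [1, 2.4, 1.1, 0, 0],
    [1, 4.7, 2.25, 0, 0],
    [1, 4.7, 2.25, 0, 0],
    [1, 4.7, 2.25, 0, 0],
    [1, 2.3, 1.15, 0, 0],
    [1, 0, 0, 0, 0],
    [1, 0, 0, 0, 0],
  ],
)

```text
time: 5.55
position: [0.5449, 0.0083, 0.1594]
tool_rot: [1.952, 2.462, -0.002]
ft_force: [-1.1, -0.5, -1.8]
grip_width: 0.159
```

Run:
```python
from h import *
s=ctrl.get_state();Rm=R.from_rotvec(s['tool_rot']).as_matrix();print(s['position'],np.arctan2(Rm[1,0],Rm[0,0]),s['ft_force'],s['torque'],s['grip_width']*87,s['joint_positions'])
im=optics.get_image('wrist');cv2.imwrite('pics/w3.png',im[:,:,::-1]);K,T=cal('wrist',s);np.savez('w3.npz',K=K,T=T,p=s['position'],R=Rm)
m=masks(im)
for k in ('orange','red'): print(k,blobs(m[k],4))
```

```text
[0.54491845 0.00829891 0.15938637] 1.8008594545613799 [-1.11439328 -0.47082117 -1.81623459] [-0.03356402 -0.07069234 -0.02762602] 13.828187296087334 [ 0.59102163  0.21276956 -0.73096569  1.78446381  0.15273886  1.20251253
  0.04594753]
orange [(4492, [256.01, 81.91], [219, 42, 77, 82])]
red [(114, [254.76, 202.04], [249, 197, 13, 11]), (103, [500.37, 185.87], [486, 183, 26, 7]), (68, [473.07, 37.06], [457, 26, 32, 25]), (18, [307.72, 111.78], [305, 110, 6, 5]), (18, [257.0, 12.5], [256, 10, 3, 6]), (18, [205.5, 112.0], [203, 110, 6, 5]), (15, [324.93, 124.73], [319, 124, 11, 2]), (6, [466.33, 291.33], [465, 290, 3, 3]), (5, [508.0, 182.0], [506, 182, 5, 1])]
```

View pics/w3.png

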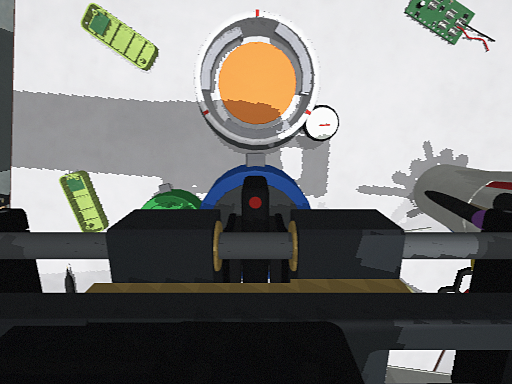

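Ticks on the rim are at (257,12.5), (205.5,112) and (307.7,111.8), and the seal is at (256,82). The held lid's dot is at (254.8,202), with its lug at (255,158). From these I compute the pot centre and the lid centre.

Run:
```python
from h import *
d=np.load('w3.npz');K,T=d['K'],d['T'];p=d['p'];Rm=d['R'];d1=np.load('w1.npz')
tk=[onz(u,K,T,.062) for u in [(257,12.5),(205.5,112),(307.7,111.8)]]
def circ(q):
    A=np.c_[2*np.array(q)[:,:2],np.ones(len(q))];b=(np.array(q)[:,:2]**2).sum(1);x=np.linalg.lstsq(A,b,rcond=None)[0];return x[:2],np.sqrt(x[2]+x[:2]@x[:2])
c,r=circ(tk);print('rim',c,r,[np.arctan2(*(t[:2]-c)[::-1]) for t in tk])
kt=cal('top');ks=cal('scene')
tt=[(215+u/4.5,150+v/4.5) for u,v in [(66,233),(204,271),(167,135)]]
# wrist order: far(257,12) , left , right(+x dial)
for w in [(257,12.5),(205.5,112),(307.7,111.8)]:
    print([ (np.round(tri([(w,K,T),(u,*kt)])[0],4),np.round(tri([(w,K,T),(u,*kt)])[1],1)) for u in tt])
im=cv2.imread('pics/w3.png')[:,:,::-1].copy();m=masks(im)
e=cv2.fitEllipse(cv2.convexHull(cv2.findNonZero(m['orange'])));print('seal',e,onz(e[0],K,T,.039))
print('seal tri',tri([(e[0],K,T),((247.5,198.46),*kt)]),tri([(e[0],K,T),((233.08,234.31),*ks)]))
# dot in w1 relative to bar mid, lid frame
y=.3234;M=np.array([[np.cos(y),np.sin(y)],[-np.sin(y),np.cos(y)]])
dot1=onz((244.39,86.39),d1['K'],d1['T'],.066)
for c0 in ([.50074,-.19538],[.50189,-.19457]): print('dot in lid',M@(dot1[:2]-c0))
dot3=onz((254.76,202.04),K,T,p[2]-.0436+.066);print('dot3 in tool',Rm.T@(dot3-p))
lug=onz((255,158),K,T,p[2]-.0436+.014);print('lug3 in tool',Rm.T@(lug-p))
hh=cv2.resize(im[140:215,190:320,::-1],None,fx=5,fy=5);cv2.imwrite('pics/w3c.png',hh)
rel=Rm.T@(np.r_[c,0]-p);print('pot in tool cm',rel*100,'toolyaw',np.arctan2(Rm[1,0],Rm[0,0]))
```

```text
rim [0.52415192 0.10531285] 0.051117738141415195 [np.float64(1.7963081223179498), np.float64(-2.3862849704759235), np.float64(-0.290242197953813)]
[(array([0.5126, 0.1521, 0.0695]), array([1.2, 0.3])), (array([0.4958, 0.0821, 0.2284]), array([123. ,  13.8])), (array([0.5296, 0.0802, 0.2939]), array([16. ,  0.4]))]
[(array([0.5021, 0.1062, 0.208 ]), array([111.8,  14.4])), (array([0.4867, 0.0686, 0.06  ]), array([1.9, 0.6])), (array([0.5285, 0.0766, 0.3062]), array([168.7,   1.6]))]
[(array([ 0.1831, -0.0504,  2.3865]), array([ 3.4, 11.8])), (array([0.384 , 0.0359, 1.0662]), array([ 9.4, 32.7])), (array([0.5618, 0.086 , 0.1254]), array([0.9, 0.2]))]
seal ((256.7256164550781, 82.50379180908203), (76.53978729248047, 82.03721618652344), 2.4373373985290527) [0.52411436 0.10663311 0.039     ]
seal tri (array([0.52359719, 0.1040222 , 0.04805713]), [np.float64(1.9360787629509144), np.float64(0.5860388596794708)]) (array([0.52467017, 0.10642507, 0.0451325 ]), [np.float64(0.7804919533220798), np.float64(0.3107134350918529)])
dot in lid [0.02807842 0.00045616]
dot in lid [2.67306237e-02 5.36138644e-05]
dot3 in tool [ 0.02746775  0.00041528 -0.02242471]
lug3 in tool [0.04245647 0.00059915 0.02956191]
pot in tool cm [ 9.93341882  0.20629987 15.92966716] toolyaw 1.8008594545613799
```

View pics/w3c.png

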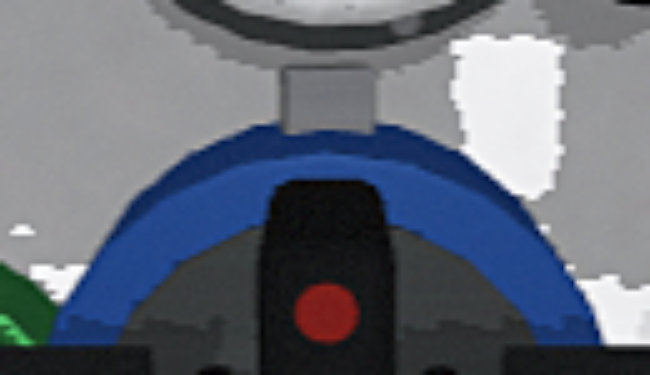

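Rim radius comes out at 51.1 mm (expected 48–54). Tick angles are 1.796, −2.386 and −0.290, exactly 120° apart. The lid centre in the tool is ≈(0, 0.4 mm). So the move is x +9.93 cm, y +0.17 cm. I hover just above the mouth and check.

Request:
play_rows(
  motion=[
    [1, 2.5, 0.04, 0, 0],
    [1, 3.5, 0.05, 0, 0],
    [1, 3.0, 0.05, 1, 0],
    [1, 0.93, 0.03, 2, 0],
    [1, 0, 0, 1.5, 0],
    [1, 0, 0, 0, 0],
    [1, 0, 0, 0, 0],
  ],
)

```text
time: 6.48
position: [0.5247, 0.1053, 0.1145]
tool_rot: [1.953, 2.461, -0.0]
ft_force: [0.6, 0.5, -2.2]
grip_width: 0.157
```

Run:
```python
from h import *
s=ctrl.get_state();Rm=R.from_rotvec(s['tool_rot']).as_matrix();print(s['position'],np.arctan2(Rm[1,0],Rm[0,0]),s['ft_force'],s['torque'],s['grip_width']*87,s['joint_positions'])
o=[]
for n,b in(('scene',(180,130,290,280)),('top',(200,140,300,240)),('wrist',(150,100,360,290))):
    im=optics.get_image(n);cv2.imwrite(f'pics/{n}4.png',im[:,:,::-1])
    c=im[b[1]:b[3],b[0]:b[2],::-1];o.append(cv2.resize(c,(int(c.shape[1]*300/c.shape[0])*1,300),interpolation=cv2.INTER_CUBIC))
a=np.hstack(o);print(a.shape);cv2.imwrite('pics/c4.png',a[:,:800] if a.shape[1]<=800 else cv2.resize(a,(800,int(300*800/a.shape[1]))))
```

```text
[0.52471107 0.10526298 0.1144948 ] 1.7997183359606144 [ 0.60194845  0.48974449 -2.1644299 ] [-0.03515658 -0.15882707  0.00298872] 13.651709683946718 [ 0.45318306  0.25022077 -0.78400017  1.85488936  0.19617252  1.11545185
 -0.17326901]
(300, 851, 3)
```

View pics/c4.png

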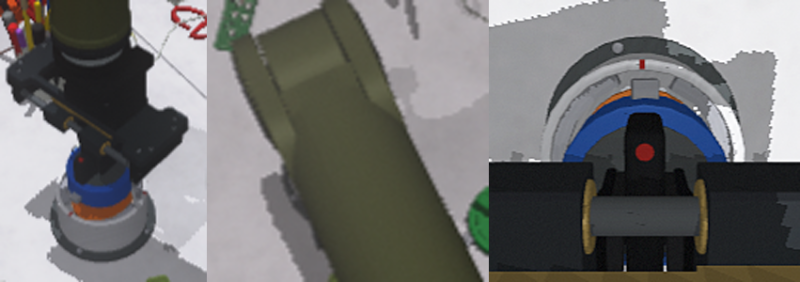

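The lug at wrist ≈(255,158) sits directly below the +120° red tick, and the lid is concentric with the rim. I lower in small steps, watching the force.

Request:
play_rows(
  motion=[
    [1, 0, 0, 0.5, 0],
    [1, 0, 0, 0.5, 0],
    [1, 0, 0, 0.5, 0],
    [1, 0, 0, 0.3, 0],
    [1, 0, 0, 0, 0],
  ],
)

```text
time: 7.25
position: [0.5239, 0.1066, 0.0962]
tool_rot: [-1.95, -2.462, 0.001]
ft_force: [0.1, -0.9, -1.8]
grip_width: 0.159
```

Request:
play_rows(
  motion=[
    [1, 0, 0, 0.4, 0],
    [1, 0, 0, 0.3, 0],
    [1, 0, 0, 0.2, 0],
    [1, 0, 0, 0, 0],
  ],
)

```text
time: 7.75
position: [0.524, 0.1066, 0.0873]
tool_rot: [-1.95, -2.462, 0.001]
ft_force: [-0.1, -1.0, -2.3]
grip_width: 0.156
```

```bash
cat > st.py <<'E'
from h import *
for i in range(1):
    s=ctrl.get_state();Rm=R.from_rotvec(s['tool_rot']).as_matrix();print(s['time'],s['position'].round(4),'yaw',np.arctan2(Rm[1,0],Rm[0,0]).round(4),s['ft_force'].round(2),s['torque'].round(3),(s['grip_width']*87).round(2),s['joint_positions'].round(3))
E
python3 st.py; python3 st.py
```

```text
Traceback (most recent call last):
  File "st.py", line 3, in <module>
    s=ctrl.get_state();Rm=R.from_rotvec(s['tool_rot']).as_matrix();print(s['time'],s['position'].round(4),'yaw',np.arctan2(Rm[1,0],Rm[0,0]).round(4),s['ft_force'].round(2),s['torque'].round(3),(s['grip_width']*87).round(2),s['joint_positions'].round(3))
                                                                                                                                                                                                 ^^^^^^^^^^^^^^^^^^^^^^^^^^
AttributeError: 'float' object has no attribute 'round'
Traceback (most recent call last):
  File "st.py", line 3, in <module>
    s=ctrl.get_state();Rm=R.from_rotvec(s['tool_rot']).as_matrix();print(s['time'],s['position'].round(4),'yaw',np.arctan2(Rm[1,0],Rm[0,0]).round(4),s['ft_force'].round(2),s['torque'].round(3),(s['grip_width']*87).round(2),s['joint_positions'].round(3))
                                                                                                                                                                                                 ^^^^^^^^^^^^^^^^^^^^^^^^^^
AttributeError: 'float' object has no attribute 'round'
```

```bash
sed -i "s/(s\['grip_width'\]\*87).round(2)/round(s['grip_width']*87,2)/" st.py; python3 st.py
```

```text
7.75 [0.524  0.1066 0.0873] yaw 1.8018 [-0.08 -1.04 -2.34] [ 0.072 -0.086 -0.005] 13.58 [ 0.437  0.285 -0.775  1.881  0.226  1.066 -0.197]
```

Request:
play_rows(
  motion=[
    [1, 0, 0, 0.2, 0],
    [1, 0, 0, 0.1, 0],
    [1, 0, 0, 0, 0],
  ],
)

```text
time: 8.12
position: [0.5241, 0.1066, 0.0845]
tool_rot: [-1.951, -2.463, 0.0]
ft_force: [0.1, -0.5, -2.0]
grip_width: 0.155
```

```bash
python3 st.py
```

```text
8.125 [0.5241 0.1066 0.0845] yaw 1.8019 [ 0.05 -0.5  -1.98] [ 0.012 -0.084  0.025] 13.52 [ 0.435  0.288 -0.774  1.884  0.23   1.06  -0.2  ]
```

Request:
play_rows(
  motion=[
    [1, 0, 0, 0.1, 0],
    [1, 0, 0, 0.1, 0],
    [1, 0, 0, 0, 0],
  ],
)

```text
time: 8.5
position: [0.5244, 0.1067, 0.0831]
tool_rot: [1.95, 2.462, -0.0]
ft_force: [-1.6, -1.8, 4.3]
grip_width: 0.152
```

```bash
python3 st.py
```

```text
8.5 [0.5244 0.1067 0.0831] yaw 1.8019 [-1.56 -1.84  4.3 ] [-0.157  0.345  0.   ] 13.25 [ 0.434  0.291 -0.773  1.885  0.232  1.058 -0.202]
```

Contact is at TCP z 0.083, so the underside is at ≈39.5 mm, within the seal's 37–41 mm range. The upward force is about 6 N and the lug tops are below the ledges. I turn clockwise in small steps, watching the torque about z.

Request:
play_rows(
  motion=[
    [1, 0, 0, 0, 0.05],
    [1, 0, 0, 0, 0.05],
    [1, 0, 0, 0, 0.05],
    [1, 0, 0, 0, 0.05],
    [1, 0, 0, 0, 0],
  ],
)

```text
time: 9.12
position: [0.525, 0.1067, 0.0832]
tool_rot: [2.185, 2.255, 0.002]
ft_force: [0.1, -0.4, 3.3]
grip_width: 0.158
```

```bash
python3 st.py
```

```text
9.125 [0.525  0.1067 0.0832] yaw 1.6022 [ 0.14 -0.39  3.34] [-0.112 -0.116 -0.037] 13.71 [ 0.408  0.283 -0.741  1.885  0.219  1.054 -0.391]
```

Request:
play_rows(
  motion=[
    [1, 0, 0, 0, 0.03],
    [1, 0, 0, 0, 0.03],
    [1, 0, 0, 0, 0.03],
    [1, 0, 0, 0, 0],
  ],
)

```text
time: 9.62
position: [0.5246, 0.1066, 0.0829]
tool_rot: [2.286, 2.153, 0.001]
ft_force: [0.7, -1.0, 5.4]
grip_width: 0.158
```

```bash
python3 st.py
```

```text
9.625 [0.5246 0.1066 0.0829] yaw 1.5108 [ 0.65 -1.    5.42] [-0.197 -0.089  0.03 ] 13.73 [ 0.396  0.28  -0.727  1.886  0.214  1.053 -0.478]
```

Request:
play_rows(
  motion=[
    [1, 0, 0, 0, 0.03],
    [1, 0, 0, 0, 0.03],
    [1, 0, 0, 0, 0],
  ],
)

```text
time: 10.0
position: [0.5243, 0.1064, 0.0828]
tool_rot: [2.35, 2.084, -0.0]
ft_force: [-1.1, -1.1, 5.8]
grip_width: 0.16
```

```bash
python3 st.py
```

```text
10.0 [0.5243 0.1064 0.0828] yaw 1.4507 [-1.07 -1.11  5.76] [-0.232  0.032  0.093] 13.92 [ 0.388  0.278 -0.718  1.886  0.21   1.053 -0.536]
```

Request:
play_rows(
  motion=[
    [1, 0, 0, 0, 0.03],
    [1, 0, 0, 0, 0.03],
    [1, 0, 0, 0, 0],
  ],
)

```text
time: 10.38
position: [0.5242, 0.1064, 0.0828]
tool_rot: [2.412, 2.012, -0.001]
ft_force: [-0.9, -1.3, 6.6]
grip_width: 0.156
```

```bash
python3 st.py
```

```text
10.375 [0.5242 0.1064 0.0828] yaw 1.3908 [-0.86 -1.3   6.56] [-0.288  0.121  0.059] 13.6 [ 0.38   0.276 -0.709  1.887  0.206  1.053 -0.593]
```

Request:
play_rows(
  motion=[
    [1, 0, 0, 0, 0.03],
    [1, 0, 0, 0, 0],
    [1, 0, 0, 0, 0],
  ],
)

```text
time: 10.75
position: [0.5242, 0.1064, 0.0828]
tool_rot: [2.442, 1.976, -0.001]
ft_force: [-0.1, -1.2, 6.1]
grip_width: 0.157
```

```bash
python3 st.py
```

```text
10.75 [0.5242 0.1064 0.0828] yaw 1.3609 [-0.13 -1.24  6.12] [-0.275  0.092  0.063] 13.69 [ 0.377  0.275 -0.705  1.887  0.205  1.052 -0.621]
```

Request:
play_rows(
  motion=[
    [1, 0, 0, 0, 0.03],
    [1, 0, 0, 0, 0],
    [1, 0, 0, 0, 0],
  ],
)

```text
time: 11.12
position: [0.5243, 0.1064, 0.0828]
tool_rot: [2.471, 1.939, -0.0]
ft_force: [-0.4, -0.9, 6.6]
grip_width: 0.162
```

```bash
python3 st.py
```

```text
11.125 [0.5243 0.1064 0.0828] yaw 1.3309 [-0.43 -0.94  6.59] [-0.258  0.106  0.085] 14.08 [ 0.373  0.274 -0.7    1.887  0.203  1.052 -0.65 ]
```

Request:
play_rows(
  motion=[
    [1, 0, 0, 0, 0.03],
    [1, 0, 0, 0, 0],
    [1, 0, 0, 0, 0],
  ],
)

```text
time: 11.5
position: [0.5243, 0.1065, 0.0828]
tool_rot: [2.5, 1.902, -0.0]
ft_force: [0.4, -0.6, 6.0]
grip_width: 0.159
```

```bash
python3 st.py
```

```text
11.5 [0.5243 0.1065 0.0828] yaw 1.3008 [ 0.4  -0.61  6.  ] [-0.194  0.06   0.075] 13.87 [ 0.369  0.273 -0.696  1.887  0.201  1.052 -0.679]
```

Request:
play_rows(
  motion=[
    [1, 0, 0, 0, 0.03],
    [1, 0, 0, 0, 0.03],
    [1, 0, 0, 0, 0],
  ],
)

```text
time: 11.88
position: [0.5243, 0.1064, 0.0828]
tool_rot: [2.556, 1.826, -0.0]
ft_force: [-0.7, -1.2, 5.4]
grip_width: 0.154
```

```bash
python3 st.py
```

```text
11.875 [0.5243 0.1064 0.0828] yaw 1.2408 [-0.73 -1.2   5.4 ] [-0.186  0.064  0.104] 13.38 [ 0.361  0.271 -0.687  1.887  0.198  1.051 -0.736]
```

Request:
play_rows(
  motion=[
    [1, 0, 0, 0, 0.03],
    [1, 0, 0, 0, 0.03],
    [1, 0, 0, 0, 0],
  ],
)

```text
time: 12.25
position: [0.5243, 0.1062, 0.0825]
tool_rot: [2.609, 1.749, -0.0]
ft_force: [0.8, -1.9, 4.3]
grip_width: 0.16
```

```bash
python3 st.py
```

```text
12.25 [0.5243 0.1062 0.0825] yaw 1.1814 [ 0.77 -1.87  4.27] [-0.498 -0.161  0.196] 13.89 [ 0.354  0.27  -0.678  1.888  0.195  1.05  -0.793]
```

The ramps started to bite at about 0.6 rad: torque is rising and the lid is sinking. I continue in 0.03 rad steps, feeding down with the ramp.

Request:
play_rows(
  motion=[
    [1, 0, 0, 0.03, 0.03],
    [1, 0, 0, 0, 0],
    [1, 0, 0, 0, 0],
  ],
)

```text
time: 12.62
position: [0.5244, 0.1061, 0.0824]
tool_rot: [2.635, 1.71, -0.0]
ft_force: [0.3, -2.8, 4.8]
grip_width: 0.156
```

```bash
python3 st.py
```

```text
12.625 [0.5244 0.1061 0.0824] yaw 1.1512 [ 0.29 -2.81  4.78] [-0.552 -0.138  0.196] 13.56 [ 0.35   0.269 -0.673  1.888  0.194  1.049 -0.822]
```

Request:
play_rows(
  motion=[
    [1, 0, 0, 0.025, 0.02],
    [1, 0, 0, 0, 0],
    [1, 0, 0, 0, 0],
  ],
)

```text
time: 13.0
position: [0.5244, 0.1061, 0.0822]
tool_rot: [2.651, 1.684, -0.0]
ft_force: [-0.8, -1.7, 5.9]
grip_width: 0.16
```

```bash
python3 st.py
```

```text
13.0 [0.5244 0.1061 0.0822] yaw 1.1315 [-0.77 -1.71  5.88] [-0.572 -0.052  0.242] 13.95 [ 0.348  0.269 -0.67   1.888  0.193  1.049 -0.841]
```

Request:
play_rows(
  motion=[
    [1, 0, 0, 0.02, 0.025],
    [1, 0, 0, 0, 0],
    [1, 0, 0, 0, 0],
  ],
)

```text
time: 13.38
position: [0.5245, 0.106, 0.082]
tool_rot: [2.672, 1.65, -0.0]
ft_force: [0.8, -2.4, 5.8]
grip_width: 0.158
```

```bash
python3 st.py
```

```text
13.375 [0.5245 0.106  0.082 ] yaw 1.1066 [ 0.75 -2.45  5.77] [-0.603 -0.159  0.284] 13.74 [ 0.345  0.269 -0.667  1.888  0.192  1.048 -0.865]
```

Request:
play_rows(
  motion=[
    [1, 0, 0, 0.02, 0.025],
    [1, 0, 0, 0, 0],
    [1, 0, 0, 0, 0],
  ],
)

```text
time: 13.75
position: [0.5246, 0.106, 0.0819]
tool_rot: [2.692, 1.617, 0.0]
ft_force: [-0.5, -1.8, 5.5]
grip_width: 0.16
```

```bash
python3 st.py
```

```text
13.75 [0.5246 0.106  0.0819] yaw 1.0818 [-0.49 -1.79  5.54] [-0.596 -0.126  0.392] 13.93 [ 0.341  0.268 -0.663  1.888  0.191  1.048 -0.889]
```

Request:
play_rows(
  motion=[
    [1, 0, 0, 0, 0],
  ],
)

```text
time: 13.88
position: [0.5245, 0.106, 0.0819]
tool_rot: [2.692, 1.617, 0.0]
ft_force: [0.2, -3.1, 5.9]
grip_width: 0.154
```

```bash
python3 st.py
```

```text
13.875 [0.5245 0.106  0.0819] yaw 1.0818 [ 0.22 -3.14  5.92] [-0.588 -0.068  0.399] 13.43 [ 0.341  0.268 -0.663  1.888  0.191  1.048 -0.889]
```

Request:
play_rows(
  motion=[
    [1, 0, 0, 0, 0],
  ],
)

```text
time: 14.0
position: [0.5246, 0.106, 0.0819]
tool_rot: [2.692, 1.617, 0.0]
ft_force: [-0.1, -2.6, 5.9]
grip_width: 0.155
```

```bash
python3 st.py
```

```text
14.0 [0.5246 0.106  0.0819] yaw 1.0818 [-0.09 -2.6   5.94] [-0.605 -0.113  0.376] 13.49 [ 0.341  0.268 -0.663  1.888  0.191  1.048 -0.889]
```

Request:
play_rows(
  motion=[
    [1, 0, 0, 0, 0],
  ],
)

```text
time: 14.12
position: [0.5246, 0.106, 0.0819]
tool_rot: [2.692, 1.617, 0.0]
ft_force: [-1.0, -2.9, 6.6]
grip_width: 0.156
```

```bash
python3 st.py
```

```text
14.125 [0.5246 0.106  0.0819] yaw 1.0818 [-0.97 -2.93  6.62] [-0.625 -0.145  0.375] 13.58 [ 0.341  0.268 -0.663  1.888  0.191  1.048 -0.889]
```

The mean is 0.385 N m, about 0.31 above the free-turning level of ≈0.07. One small nudge should put it mid-band.

Request:
play_rows(
  motion=[
    [1, 0, 0, 0.015, 0.018],
    [1, 0, 0, 0, 0],
    [1, 0, 0, 0, 0],
  ],
)

```text
time: 14.5
position: [0.5246, 0.106, 0.0817]
tool_rot: [2.706, 1.593, 0.0]
ft_force: [-0.3, -3.1, 6.6]
grip_width: 0.159
```

```bash
python3 st.py
```

```text
14.5 [0.5246 0.106  0.0817] yaw 1.0641 [-0.31 -3.07  6.61] [-0.576 -0.129  0.493] 13.84 [ 0.339  0.268 -0.66   1.889  0.19   1.047 -0.906]
```

Request:
play_rows(
  motion=[
    [1, 0, 0, 0, 0],
  ],
)

```text
time: 14.62
position: [0.5246, 0.106, 0.0817]
tool_rot: [2.706, 1.593, 0.0]
ft_force: [0.7, -3.2, 5.1]
grip_width: 0.159
```

```bash
python3 st.py
```

```text
14.625 [0.5246 0.106  0.0817] yaw 1.0641 [ 0.67 -3.16  5.05] [-0.645 -0.143  0.476] 13.81 [ 0.339  0.268 -0.66   1.889  0.19   1.047 -0.906]
```

Request:
play_rows(
  motion=[
    [1, 0, 0, 0, 0],
  ],
)

```text
time: 14.75
position: [0.5246, 0.106, 0.0817]
tool_rot: [2.706, 1.593, 0.0]
ft_force: [1.2, -2.8, 5.8]
grip_width: 0.158
```

```bash
python3 st.py
```

```text
14.75 [0.5246 0.106  0.0817] yaw 1.0641 [ 1.2  -2.85  5.76] [-0.616 -0.107  0.473] 13.76 [ 0.339  0.268 -0.66   1.889  0.19   1.047 -0.906]
```

Torque is now ≈0.48 N m, about 0.40 above free turning and inside the 0.3–0.45 band. I stop turning, release and retreat upward.

Request:
play_rows(
  motion=[
    [0.45, 0, 0, 0, 0],
    [0.45, 0, 0, 0, 0],
    [0.45, 0, 0, 0, 0],
    [0.45, 0, 0, 0, 0],
    [0.45, 0, 0, -1, 0],
    [0.45, 0, 0, -3, 0],
    [0.45, 0, 0, -4, 0],
    [0.45, 0, 0, -2, 0],
    [0.45, -3, 0, 0, 0],
    [0.45, -4, 0, 0, 0],
    [0.45, 0, 0, 0, 0],
  ],
)

```text
time: 16.12
position: [0.4895, 0.0423, 0.1821]
tool_rot: [2.71, 1.586, -0.001]
ft_force: [0.4, -0.2, -0.3]
grip_width: 0.551
```

```bash
python3 st.py
python3 - <<'E'
from h import *
s=ctrl.get_state()
K,T=cal('wrist',s);im=optics.get_image('wrist');cv2.imwrite('pics/w5.png',im[:,:,::-1]);np.savez('w5.npz',K=K,T=T)
print(blobs(masks(im)['red'],5,(150,0,400,230)))
im=optics.get_image('scene');cv2.imwrite('pics/s5.png',im[:,:,::-1])
E
```

```text
16.125 [0.4895 0.0423 0.1821] yaw 1.0589 [ 0.41 -0.25 -0.33] [-0.001 -0.014  0.006] 47.93 [ 0.483  0.045 -0.636  1.881  0.031  1.225 -0.674]
[(59, [253.15, 75.29], [249, 71, 9, 9]), (14, [216.5, 72.0], [215, 70, 4, 5]), (13, [326.08, 98.46], [323, 95, 7, 8]), (13, [307.31, 102.46], [305, 101, 5, 4]), (12, [238.67, 166.0], [237, 164, 4, 5])]
```

View pics/w5.png

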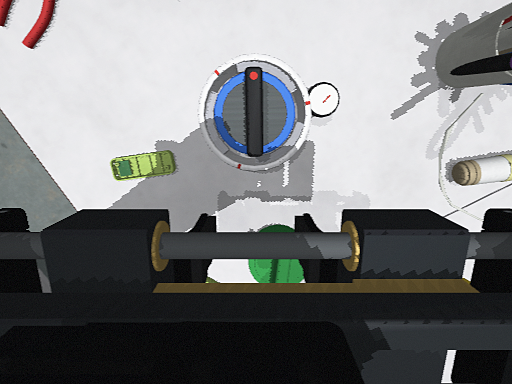

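View pics/s5.png

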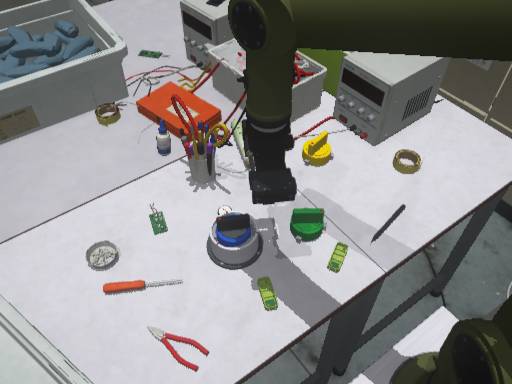

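The lid sits centred in the mouth, bar from (253,66) to (255,157), with the other things unmoved. One last check of its yaw.

Run:
```python
from h import *
d=np.load('w5.npz');K,T=d['K'],d['T'];im=cv2.imread('pics/w5.png');v=im.max(2)
L=[]
for r in range(84,152,4):
    x=np.where(v[r,235:275]<78)[0]+235; L.append((r,x.min(),x.max()))
L=np.array(L);mid=(L[:,1]+L[:,2])/2;f=np.polyfit(L[:,0],mid,1);print(L[[0,-1]],f)
z=.0817-.0436+.066
a=onz((np.polyval(f,67),67),K,T,z);b=onz((np.polyval(f,156.5),156.5),K,T,z)
print(a,b,(a+b)/2,np.linalg.norm(a-b),np.arctan2(*(a-b)[1::-1]))
```

```text
[[ 84 243 262]
 [148 247 262]] [9.19117647e-04 2.52893382e+02]
[0.54046434 0.13599626 0.1041    ] [0.50665052 0.07583778 0.1041    ] [0.52355743 0.10591702 0.1041    ] 0.06901026377662894 1.058726635623427
```

```bash
python3 -c "
from bench import ticket
print(ticket.close_job())"
```

```text
the job is handed in; nothing more can be done
None
```

The pot is closed: the blue lid is locked down on the seal, the gripper has let go, and I handed the job in at about 16 s of the 54 s. I lowered the lid with its lugs in line with the red ticks, one third of a turn round from dot-at-dial, to keep joint 7 in range. It touched the seal at about 39.5 mm with a push of about 6 N.

- **Tightening:** the lid turned about 0.6 rad clockwise before the ramps bit, then about 0.13 rad more. The last readings were 0.47–0.49 N m, against about 0.07 N m turning freely. That is about 0.40 N m above free turning, inside the 0.3–0.45 band but above the 0.35 target. Torque noise was about 0.03 N m.
- **After release:** the lid's yaw measured 1.059 rad against 1.064 rad for the tool at the end of the turn, so it did not spring back. Its centre was within about 1 mm of the pot axis. The arm was clear of everything with about zero force, and nothing else in the scene appeared to have moved.
- **Disagreements:** the two coarse-camera height checks on the seal came out 4–9 mm high. The measured TCP position drifted about 1 mm sideways during lowering. I relied on the wrist view and contact force instead. The wrist also carried about 0.6 N m of tilt moment and 3 N of side force while tightening, from slight misalignment, and both were gone after release.

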